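Hang the hand roller in the snap hook

ROBOT

A 6-joint arm with a two-finger parallel gripper is mounted at the origin on the work surface. World frame = base frame: x ahead of the robot, y to its left, z up, the work surface at z = 0. Lengths are in mm, angles in rad, forces in N, time in s.
With the tool pointing down it reaches from about 300 to 775 mm from the base axis. Payload 14.6 kg.
Tool frame: the origin (TCP) lies between the finger pads; the fingertips stand 25 mm ahead of it and the grasp point (between the pads) lies 6 mm ahead of it; z points along the fingers, y is the line along which they close (so a half turn about z gives the same grasp; the last joint's range is limited). The gripper opens to 94 mm and grips with 3 to 60 N. Pads are 16 mm wide; open, the fingers measure 119 mm over their backs; the gripper's body (75 mm by 177 mm) begins 78 mm behind the grasp point.
Start: joints at [1.154, 0.3, 1.521, -0, 1.321, -0.067], TCP at [188.487, 516.684, 230.446] pointing down, gripper open.
Joint ranges: [-3.03, 3.03], [-0.79, 2.21], [0.23, 2.52], [-1.04, 4.18], [0, 3.07], [-2.55, 2.55]. Speed limits (rad/s): [2.22, 2.22, 2.57, 3.14, 3.14, 3.14].

INTERFACE

Orientations are given as [roll, pitch, yaw] about the fixed x, y, z axes, in that order (R = Rz(yaw) Ry(pitch) Rx(roll)).
In Python, from cell import manip gives the robot as it stands. The module is installed in compiled form; this text tells all that it offers.
- The arm moves only by the tool step_arm, never from a script. Its argument "series" is one flat list of numbers, 5 for each row, row after row: the shift along the world's x, y, z in mm, then the turn about the world's z in rad, then the closure, from 0 (fully open) to 1 (shut). In form: [dx, dy, dz, spin, jaw, dx, dy, dz, spin, jaw, ...]. A call has 1 to 20 rows; each row shifts and turns the commanded pose from where the row before left it; what a row does not reach is not made up. A row lasts 1/8 s, in which the tool goes at most 62.5 mm and 10.7 degrees, less where a joint would pass 70% of its speed; a pose out of reach is approached as far as the arm can. A call is refused whole if a number of a shift passes 62.5 or a number of a turn 0.188, either way. A call with a gripper value outside its range is refused whole. The fingers move at their own pace and stop on an object; "squeeze" is the grip in N (left out, the last holds). Time passes only in rows, so rows that do not move let the fingers close. It gives the time, the measured TCP pose, the force, the opening and the grip force at its end, in the units of the state.
- manip.read_state(): the state, without advancing time (a new reading comes with each control period).
- manip.camera(name): name is "side" or "top" or "wrist"; returns (picture, depth): 420x560x3 uint8, blue, green, red; 420x560 float32, mm along the optical axis (not along the pixel's ray), 0 where there is no reading.
- manip.camera_info(name): a dict with "fovy" (degrees; the focal length in pixels is half the picture's height over the tangent of half this angle, whatever the lens; pixels are square), "cx", "cy" (the principal point, pixels), "k1" (the pictures are not rectified: a ray, as slopes to the right and down, at radius r is drawn at 1 + k1 r^2 times it, then the intrinsics apply), "eye" and "orientation" of the camera in the world. Camera axes: x right, y down, z forward; pixel columns grow to the right and rows downward; lengths in mm; the calibration is good to about 2 mm. A picture is of the moment at which its call begins: read the wrist's pose just before it. camera_info takes no time and is no camera call; for the wrist camera it gives the pose at the moment of the call.
- manip.sign_off(): hands the job in; it is judged then, once.
The state is a dict: "clock": time; "joints": joint angles; "qd": joint speeds; "effort": joint torques, N m; "eef_pos": TCP position; "eef_rot": TCP orientation; "wrist_force": force on the tool from outside, world axes, zero at the start; "moment": the same for the moment, N m; "finger_gap": finger opening in mm; "finger_force": force on a finger pad.
Only numpy, scipy, OpenCV 4.12 (cv2) and the standard library are available. Lean on these libraries where they do the work, as an engineer would, in place of code of your own. Each camera call takes 0.05 s, during which the arm holds its last target. There are 200 camera calls.

TASK

Lift the red-handled ink roller from its wooden rest, bring it over the nose of the sprung snap hook, and, still holding it, gently push the yellow rung of its hanging eye down against the gate until it has passed inside and the gate has snapped shut above it. Set it down softly on the bottom of the hook, never forcing or jolting the hook, then let go and leave the roller hanging still by its eye, and do not disturb the other things on the table.

Things in the scene. Friction and masses are not known exactly. Their poses are not given: they have to be found in the camera images.
- roller: Ink roller, 0.36 kg, stands handle-up on the rest, balanced to hang upright. Origin: centre of the underside of its steel shoulder bar (26 x 128 x 12 mm, long in y); z up the handle, x square to the flat frame. Uprights (8 mm round, y = +/-19 mm) rise from the bar to a bridge at z 114-124 mm, handle z 124-190. Rubber roller below the bar: 40 mm dia., 76 mm long, down to z = -48 mm.
- rung (a point): Centre of the yellow cross rung (8 mm round, along the roller's y, z = 72 mm) between the uprights. The hanging eye is the window below it: 30 mm wide (y), 56 mm high (z 12 to 68 mm). The rung must go in below the gate; the open window above it (z 76 to 114 mm) leaves room for gate and nose.
- grip (a point): Middle of the red handle (26 mm in x, 24 mm in y, 66 mm tall, rounded edges), 85 mm above the rung: the place to grip, pads closing along the roller's y.
- rest: Fixed wooden rest: 90 x 140 mm base and two uprights (50 mm in x, 14 mm in y, at y = +/-55 mm, top 60 mm above the table) that carry the ends of the shoulder bar. Origin under its centre; y along the roller.
- stand: Fixed stand of the hook: dark base plate (x 20 to 150 mm, y +/-60 mm, 12 mm thick) and a 22 mm post at x = 85 mm, 124 mm tall. Origin on the table right below the hook's seat; x points from the hook to the post, z up. The hook's rod is a slack fit in the post: pushed down with over about 3 N it slips, by an amount that differs each time (0 to 43 mm, unseen), to a hard stop, and stays there.
- hook: Snap hook: a U open upward in its xz plane, of 8 mm bar, on an arm from the post. Origin: the seat, where the rung's centre lies on the bottom of the U; x points from the nose to the fixed shank (bar at x = 18 mm, top z = 34). Underside of the U z = -12 mm. Never load it above 25 N. Its rod slips down in the post (see stand).
- nose (a point): Round top of the hook's nose, its free end (hook x = -18 mm, z = 31 mm; the tip's faces are at x = -22 and -14 mm; below z = 19 mm the nose stands 4 mm farther out). The eye goes over it from the hook's -x side with the rung above it and the window around the U, then down behind it. Moves with the hook.
- gate (a joint): Brass sprung gate, a 6 mm round finger, 26.5 mm long, from its hinge (hook x = 14, z = 28 mm) to the nose. 0 = shut, to 1.15 rad as its tip goes down; never up. 5 N near the tip starts it, 7 to 10 N carries it through, nearer the hinge far more: push with the rung's centre 4 to 9 mm from the nose tip's inner face. The rung passes at 0.5-0.9 rad, 5-14 mm above the seat; the gate then snaps to 0.
- tin_blue: Ink tin with blue band, 62 mm dia., 51 mm tall, origin under its centre. Leave alone.
- tin_black: Ink tin with black band, same size. Leave alone.
- tin_yellow: Ink tin with yellow band, same size. Leave alone.
- bottle: White plastic bottle, 60 mm dia., 150 mm tall. Leave alone.
- knife: Ink spatula lying flat. Leave alone.
- lino: Green lino block 150 x 100 x 10 mm. Leave alone.
Things that resemble listed ones, but are neither listed nor needed, are in the scene too. What is shaped like the stand but blue is not meant. What is shaped like the roller but orange or purple is not meant.

How it is judged (in metres and radians):
On the way, in this order (a step that is already met when the one before it is completed fails the run):
1. the roller has been lifted off its rest (distance of roller from where it was at the start of the episode above 0.04 m), for 0.1 s.
2. the held roller's eye pushes the gate inward (value of joint gate above 0.3 rad and contact force between roller and hook above 1 N and contact force between the fingers and roller above 1 N and x of rung in the frame of hook between -0.016 and 0.014 m and y of rung in the frame of hook between -0.015 and 0.015 m), for 0.02 s.
At the end, for the whole second after the job is handed in: The rung lies inside the U of the hook below the shut gate (rung centre within 16 mm along and 14 mm across the hook and at most 18 mm above its seat, gate under 0.12 rad), the roller's weight is on the hook, it hangs upright within 0.2 rad and at rest (under 0.05 m/s and 0.6 rad/s) (x of rung in the frame of hook between -0.016 and 0.016 m and y of rung in the frame of hook between -0.014 and 0.014 m and z of rung in the frame of hook between -0.006 and 0.018 m and value of joint gate below 0.12 rad and angle between roller's own z axis and vertical below 0.2 rad and linear speed of roller below 0.05 m/s and angular speed of roller below 0.6 rad/s and contact force between roller and hook above 1 N); the robot touches nothing.
It fails at once if the roller presses on the hook with more than 25 N (contact force between roller and hook above 25 N).
It fails at once if another thing on the table is moved by more than 30 mm (distance of any of tin_blue, tin_black, tin_yellow, bottle, knife, lino from where it was at the start of the episode above 0.03 m).
It also fails if it takes over 64 s, if anything falls off the work surface, if the arm or the gripper's body presses on something with over 40 N, if the wrist force passes 120 N, or if a joint passes its speed limit or range.

## Working session

There is one attempt and no reset: what is moved stays moved. The work goes in short steps, Python scripts to look and compute and a tool call to move; the robot and the scene stay as the last step left them, time stands still between calls to the robot, and variables do not carry over. Pictures are saved under pics/ and viewed, at most 10 in all, crops included, and the job is handed in when it is done.

Besides the shell and the picture viewer there is one more tool, called after "Call:" as name(argument=value, ...) on one line, values as JSON. step_arm: Moves the arm, as the interface text tells. Its arguments: {"type":"object","properties":{"series":{"type":"array"},"squeeze":{"type":"number"}},"required":["series"]}

```bash
mkdir -p pics; cat > h.py <<'E'
import numpy as np, cv2
from cell import manip
from scipy.spatial.transform import Rotation as R
def rot(o):
    o=np.array(o,float)
    if o.shape==(3,3): return o
    return R.from_euler('xyz',o).as_matrix() if o.shape==(3,) else R.from_quat(o).as_matrix()
def rays(info,uv):
    f=210/np.tan(np.radians(info['fovy'])/2)
    d=(np.atleast_2d(uv).astype(float)-[info['cx'],info['cy']])/f
    s=d.copy()
    for _ in range(20): s=d/(1+info['k1']*(s**2).sum(1,keepdims=True))
    return np.c_[s,np.ones(len(s))]
def pts(info,uv,z): # z depth
    return np.array(info['eye'])+(rays(info,uv)*np.atleast_1d(z)[:,None])@rot(info['orientation']).T
def plane(info,uv,h):
    d=rays(info,uv)@rot(info['orientation']).T; e=np.array(info['eye'])
    return e+d*((h-e[2])/d[:,2:])
def cloud(info,dep):
    v,u=np.mgrid[:420,:560]
    return pts(info,np.c_[u.ravel(),v.ravel()],dep.ravel()).reshape(420,560,3)
E
python3 - <<'E'
from h import *
print(manip.read_state())
a=[]
for n in ('side','top'):
    i=manip.camera_info(n);print(n,i);p,d=manip.camera(n);np.savez('pics/'+n,p=p,d=d);cv2.imwrite(f'pics/{n}.png',p)
E
```

```text
{'clock': 0.0, 'joints': array([ 1.15439885e+00,  3.00471524e-01,  1.52157182e+00,  1.98472667e-05,
        1.32067223e+00, -6.65744942e-02]), 'qd': array([-0.00158976, -0.00021456, -0.00019427,  0.00077646,  0.0013889 ,
       -0.00023742]), 'effort': array([ 1.95112414e-03, -5.31812847e+01, -3.52731800e+01,  7.09411665e-02,
        2.43060436e-02, -8.87274109e-05]), 'eef_pos': array([188.39687919, 516.48897561, 229.8899933 ]), 'eef_rot': array([-3.14047351e+00, -9.38836499e-05,  2.79176470e+00]), 'wrist_force': array([-0.66543645,  0.36532877,  0.9323406 ]), 'moment': array([ 0.0299181 , -0.00061012,  0.01426497]), 'finger_force': 0.0, 'finger_gap': 93.93740610519245}
side {'fovy': 51.84898100667244, 'cx': 285.0660207369533, 'cy': 206.08785530669428, 'k1': -0.03782933894005925, 'eye': array([  31.22567413, -799.34314529, 1144.50960617]), 'orientation': array([-2.40630674e+00,  1.13014026e-04, -4.46458916e-01])}
top {'fovy': 52.738421999002824, 'cx': 271.69931210219636, 'cy': 212.24798204568614, 'k1': -0.03283673300043347, 'eye': array([ 344.52136308,   -4.44826922, 1323.43953571]), 'orientation': array([-3.08228536e+00, -1.19124722e-03, -1.57497631e+00])}
```

View pics/side.png

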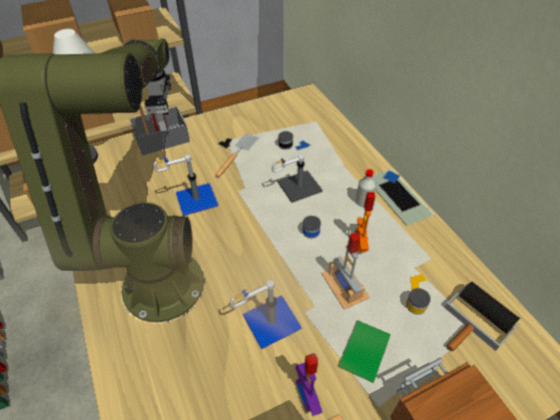

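View pics/top.png

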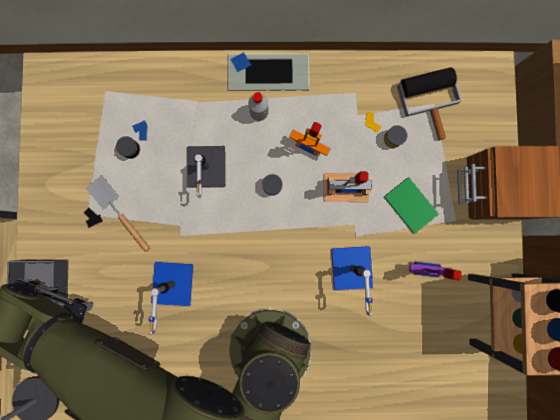

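Side view: the wanted roller (grey frame, red handle about (355,243), on a wooden rest at (345,285)). The look-alikes are the orange one at (362,235) with its handle at (370,202), and the purple one at (308,395). The wanted stand has a dark base at (300,186); the blue stands at (197,198) and (272,320) are not meant. In the top view the roller is at (347,186), the dark stand at (205,166), and its hook at (198,190). I'll confirm this with an enlarged crop.

```bash
python3 - <<'E'
from h import *
S=np.load('pics/side.npz');T=np.load('pics/top.npz')
c=lambda p,x,y:cv2.resize(p[y:y+75,x:x+100],(400,300),interpolation=cv2.INTER_CUBIC)
cv2.imwrite('pics/crop1.png',np.vstack([np.hstack([c(S['p'],300,230),c(S['p'],250,135)]),np.hstack([c(T['p'],300,145),c(T['p'],155,135)])]))
for n,D,boxes in (('side',S,dict(roller=(310,225,390,305),stand=(255,145,330,205))),('top',T,dict(roller=(315,165,380,208),stand=(180,140,230,205)))):
    C=cloud(manip.camera_info(n),D['d']);hsv=cv2.cvtColor(D['p'],cv2.COLOR_BGR2HSV)
    for k,(x0,y0,x1,y1) in boxes.items():
        c=C[y0:y1,x0:x1];h=hsv[y0:y1,x0:x1].astype(int)
        if k=='roller':
            m=(h[...,1]>150)&((h[...,0]<5)|(h[...,0]>174))&(c[...,2]>120)
            q=c[m];print(n,'red',len(q),q.mean(0),q.min(0),q.max(0))
            m=(c[...,2]>100); 
            m=(c[...,2]>20)&(c[...,2]<100)&(h[...,0]>100)
            q=c[m];print(' mid z',len(q),q[:,2].max(), np.median(q,0))
            m=(c[...,2]>8)&(c[...,2]<35)&(h[...,1]>80)&(h[...,0]<25)
            q=c[m][:,:2].astype(np.float32);print(' rest base',len(q),cv2.minAreaRect(q))
        else:
            m=(h[...,2]<95)&(c[...,2]<22)&(c[...,2]>2)
            q=c[m];print(n,'base',len(q),q.mean(0),cv2.minAreaRect(q[:,:2].astype(np.float32)))
            m=(c[...,2]>85)&(c[...,2]<250)
            q=c[m];print(' high',len(q));v,u=np.nonzero(m);o=np.argsort(v)
            print(np.c_[u[o]+x0,v[o]+y0,q[o],h[m][o]].round().astype(int)[::4].tolist())
E
```

```text
side red 159 [ 492.42573846 -252.95980106  236.9040665 ] [  31.22567413 -799.34314529  192.11419185] [ 509.91785828 -232.77246144 1144.50960617]
 mid z 187 72.63983762291582 [ 487.94373534 -228.59654779   43.85553847]
 rest base 421 ((534.9268798828125, -183.39158630371094), (276.2872009277344, 134.60415649414062), 58.505863189697266)
side base 741 [563.28953067 200.26135611  11.29126935] ((568.9774169921875, 286.1150207519531), (306.5609436035156, 128.4746856689453), 88.3544692993164)
 high 244
[[300, 155, 570, 206, 150, 26, 9, 202], [300, 156, 567, 200, 151, 42, 6, 203], [298, 157, 560, 201, 149, 39, 10, 181], [302, 157, 572, 194, 149, 0, 0, 195], [298, 158, 558, 197, 148, 38, 5, 191], [302, 158, 570, 190, 148, 40, 9, 177], [283, 159, 500, 195, 167, 27, 17, 138], [295, 159, 545, 194, 150, 50, 4, 213], [299, 159, 561, 196, 143, 45, 3, 161], [303, 159, 574, 191, 142, 30, 14, 160], [284, 160, 501, 190, 166, 30, 18, 126], [293, 160, 537, 194, 149, 30, 6, 215], [297, 160, 552, 192, 144, 30, 5, 167], [301, 160, 564, 187, 144, 40, 5, 140], [280, 161, 490, 200, 158, 21, 121, 184], [284, 16
[... 4126 characters left out ...]
, 128, 20, 52], [197, 182, 498, 200, 163, 138, 20, 65], [195, 183, 496, 206, 159, 120, 23, 56], [199, 183, 495, 194, 166, 150, 11, 71], [199, 184, 497, 200, 130, 176, 14, 126], [199, 185, 494, 200, 130, 170, 10, 155], [199, 186, 491, 200, 128, 150, 9, 172], [199, 187, 488, 200, 130, 156, 8, 170], [199, 188, 485, 200, 128, 150, 9, 169], [199, 189, 483, 200, 126, 160, 9, 169], [199, 190, 479, 200, 129, 165, 9, 169], [199, 191, 477, 200, 127, 160, 9, 167], [200, 192, 474, 197, 127, 133, 9, 195], [200, 193, 471, 197, 127, 141, 10, 186], [199, 194, 468, 200, 128, 138, 9, 137], [199, 195, 463, 196, 151, 138, 11, 116], [199, 196, 460, 196, 152, 138, 12, 103], [200, 197, 459, 196, 136, 17, 14, 127]]
```

View pics/crop1.png

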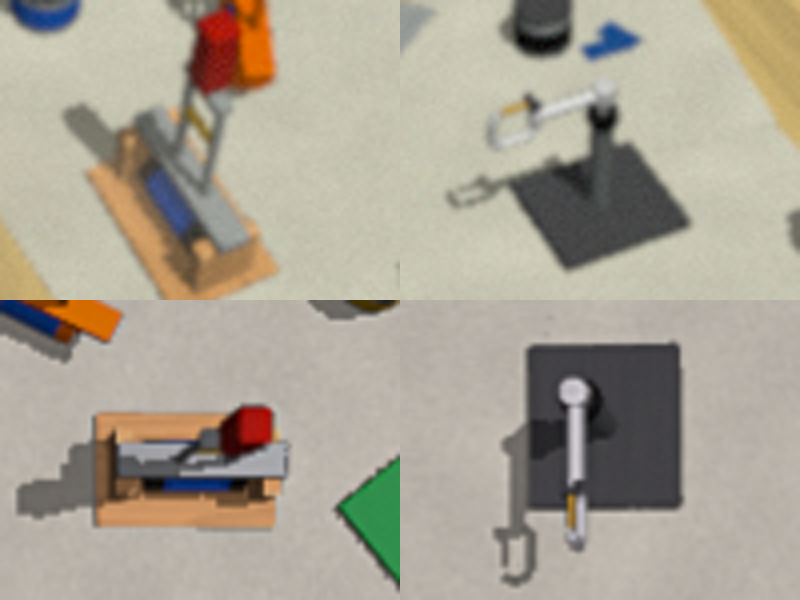

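The crop confirms it. The grey-framed roller with the red handle and yellow rung stands on the rest, with its y along world y and its centre near (499,-239). The dark stand's hook points along -x, with its seat near (483,200). I'll raise the arm and look at the hook with the wrist camera on the way.

Call:
step_arm(series=[0,0,40,0,0,0,0,40,0.1,0,20,-25,30,0.1,0,25,-35,20,0.1,0,25,-35,20,0.05,0,25,-35,0,0,0,25,-35,0,0,0,25,-35,0,0,0,25,-35,0,0,0,20,-35,0,0,0,10,-20,0,0,0,0,0,0,0,0])

```text
clock: 1.6
eef_pos: [388.9, 225.8, 380.3]
eef_rot: [-3.141, -0.0, 3.14]
wrist_force: [-0.2, 0.4, -0.0]
finger_gap: 94.0
finger_force: 0.0
```

```bash
python3 - <<'E'
from h import *
s=manip.read_state();print(s['clock'],s['eef_pos'],s['eef_rot'])
i=manip.camera_info('wrist');print(i)
p,d=manip.camera('wrist');np.savez('pics/w1',p=p,d=d,eye=i['eye'],o=i['orientation']);cv2.imwrite('pics/w1.png',p)
E
```

```text
1.6 [388.8752692  225.79453334 380.28194855] [-3.14139247e+00 -3.29693212e-04  3.13958514e+00]
{'fovy': 62.669667853599734, 'cx': 281.59018091321144, 'cy': 214.50805131450483, 'k1': -0.03593432492958473, 'eye': array([319.84791468, 225.87281731, 534.5196024 ]), 'orientation': array([ 2.89869492e+00, -5.92244614e-04,  1.56867081e+00])}
```

View pics/w1.png

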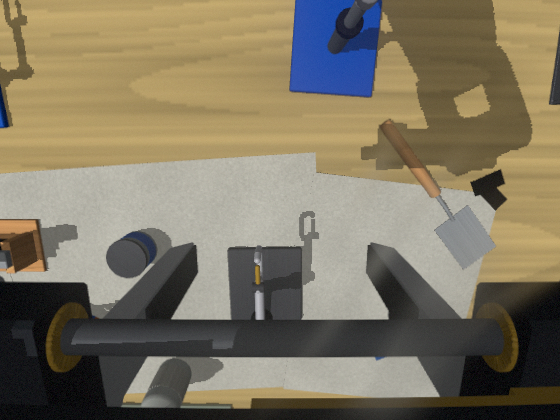

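The wrist view shows the dark stand with base (230-302, 247-320), and the hook with its brass gate at (258,262) and the arm running down to the post. I'll refine the hook from this and take a roller estimate as well.

```bash
python3 - <<'E'
from h import *
W=np.load('pics/w1.npz');i=manip.camera_info('wrist');i['eye']=W['eye'];i['orientation']=W['o']
C=cloud(i,W['d']);h=cv2.cvtColor(W['p'],cv2.COLOR_BGR2HSV).astype(int)
x0,y0,x1,y1=225,240,310,318
c=C[y0:y1,x0:x1];hh=h[y0:y1,x0:x1]
m=(hh[...,2]<95)&(c[...,2]<22)&(c[...,2]>2);print('base',cv2.minAreaRect(c[m][:,:2].astype(np.float32)))
m=(c[...,2]>90)&(c[...,2]<250);v,u=np.nonzero(m)
for r in range(v.min(),v.max()+1):
    k=v==r
    if k.sum():
        q=c[m][k];print(r+y0,u[k].min()+x0,u[k].max()+x0,q[:,0].mean().round(1),q[:,1].min().round(1),q[:,1].max().round(1),np.percentile(q[:,2],[0,50,100]).round(1))
# brass centroid in all views
for n in ('side','top','w1'):
    D=np.load(f'pics/{n}.npz');ii=i if n=='w1' else manip.camera_info(n)
    b={'side':(255,145,300,185),'top':(185,170,215,205),'w1':(240,240,280,300)}[n]
    H=cv2.cvtColor(D['p'],cv2.COLOR_BGR2HSV)[b[1]:b[3],b[0]:b[2]]
    m=(H[...,0]>12)&(H[...,0]<30)&(H[...,1]>70)&(H[...,2]>90)
    v,u=np.nonzero(m);uv=np.c_[u+b[0],v+b[1]]
    cc=cloud(ii,D['d'])[uv[:,1],uv[:,0]];print(n,len(u),uv.mean(0),'plane161',plane(ii,uv.mean(0),161),'depth',cc.mean(0),'x ext',plane(ii,uv,161)[:,0].min(),plane(ii,uv,161)[:,0].max(),'zmed',np.median(cc[:,2]))
E
```

```text
base ((567.443115234375, 198.67996215820312), (125.89446258544922, 118.61905670166016), 0.5117619037628174)
245 258 259 459.4 196.6 197.8 [128.3 128.4 128.6]
246 256 260 459.7 194.1 199.1 [129.2 131.9 133.7]
247 256 261 460.1 194.4 200.3 [129.1 134.4 137.3]
248 256 261 460.0 194.7 200.5 [132.8 138.2 141.3]
249 255 261 460.4 193.4 200.7 [136.6 141.1 143.6]
250 255 261 460.3 193.8 200.8 [137.7 145.4 147.9]
251 255 261 460.3 194.2 201.0 [141.6 149.1 150.4]
252 255 261 461.5 194.5 200.3 [126.2 151.  152.6]
253 254 262 463.4 193.2 201.0 [123.2 152.3 154.1]
254 254 262 464.1 193.3 201.1 [124.5 154.3 155.7]
255 254 262 465.2 193.3 200.9 [122.6 155.2 156.9]
256 254 262 465.8 193.5 201.0 [124.1 156.4 158.3]
257 254 262 466.7 193.7 201.0 [124.1 157.3 160. ]
258 254 262 467.8 193.8 201.0 [123.8 158.8 160.6]
259 254 262 468.5 193.9 200.9 [123.3 160.  162. ]
260 254 262 469.7 193.8 200.9 [123.3 160.1 163.5]
261 254 262 472.4 193.9 200.8 [122.3 160.7 162.3]
262 255 262 474.3 195.0 200.9 [124.2 159.4 161.6]
263 256 262 480.3 196.0 200.8 [123.8 126.6 160.1]
264 257 262 485.7 194.6 200.8 [123.3 126.1
[... 2557 characters left out ...]

316 251 272 555.1 184.0 212.5 [111.1 125.  150.4]
317 251 272 556.0 184.5 212.5 [113.5 125.2 150.1]
side 15 [278.73333333 161.46666667] plane161 [[483.87088409 196.17995252 161.        ]] depth [499.63655836 230.93434354 126.80497193] x ext 472.29216360490665 494.8580992333614 zmed 157.59236938139406
top 17 [197.47058824 187.23529412] plane161 [[483.56409683 198.54420077 161.        ]] depth [483.56936438 198.54886514 160.96828678] x ext 473.1106989273155 495.33740213228464 zmed 160.6676196486585
w1 91 [257.02197802 274.41758242] plane161 [[484.38782767 197.06451296 161.        ]] depth [482.54005378 197.42316837 165.33298746] x ext 472.61379893400715 496.552924656364 zmed 161.3034188690338
```

Call:
step_arm(series=[0,-20,0,0,0,5,-40,0,0,0,10,-40,0,0,0,10,-40,0,0,0,10,-40,0,0,0,10,-40,0,0,0,10,-40,0,0,0,10,-40,0,0,0,10,-40,0,0,0,10,-40,0,0,0,5,-40,0,0,0,0,-30,0,0,0,0,-15,-10,0,0,0,0,0,0,0])

```text
clock: 3.4
eef_pos: [478.5, -237.9, 369.1]
eef_rot: [3.14, -0.002, 3.142]
wrist_force: [-0.4, 0.4, -1.4]
finger_gap: 94.2
finger_force: 0.0
```

```bash
python3 - <<'E'
from h import *
s=manip.read_state();print(s['clock'],s['eef_pos'],s['eef_rot'])
i=manip.camera_info('wrist')
p,d=manip.camera('wrist');np.savez('pics/w2',p=p,d=d,eye=i['eye'],o=i['orientation'])
C=cloud(i,d);h=cv2.cvtColor(p,cv2.COLOR_BGR2HSV).astype(int)
red=(h[...,1]>150)&((h[...,0]<5)|(h[...,0]>174))&(C[...,2]>150)&(C[...,2]<280)
n,l,st,_=cv2.connectedComponentsWithStats(red.astype(np.uint8))
for k in range(1,n):
    if st[k,4]>60:
        q=C[l==k];t=q[q[:,2]>q[:,2].max()-6];print(st[k],q.min(0),q.max(0),'top',t.min(0),t.max(0),cv2.minAreaRect(t[:,:2].astype(np.float32)))
a=C[(h[...,0]<25)&(h[...,1]>80)&(C[...,2]>8)&(C[...,2]<35)&(abs(C[...,0]-499)<70)&(abs(C[...,1]+239)<90)]
print('rest',len(a),cv2.minAreaRect(a[:,:2].astype(np.float32)))
E
```

```text
3.4 [ 478.53215359 -237.87746686  369.07460491] [ 3.14034736e+00 -1.85563169e-03  3.14157014e+00]
[262 229  27  28 676] [ 490.11358313 -254.25604327  245.94428575] [ 513.86192307 -232.21351479  252.1534957 ] top [ 490.11358313 -254.15220762  246.45955125] [ 513.86192307 -232.21351479  252.1534957 ] ((501.9725036621094, -243.19454956054688), (23.69928550720215, 21.964462280273438), 0.2967482805252075)
[383 357  29  22 447] [ 621.24775441 -137.72431514  228.10836265] [ 646.50885356 -112.08064643  239.6170949 ] top [ 621.24775441 -137.63759513  233.74160166] [ 646.50885356 -112.08064643  239.6170949 ] ((632.5743408203125, -125.11497497558594), (22.03451156616211, 24.248620986938477), 65.23936462402344)
rest 1090 ((502.1766357421875, -240.8997802734375), (138.9463653564453, 88.44708251953125), 89.04692077636719)
```

Call:
step_arm(series=[12,-2,-10,0,0,10,-1,-30,0,0,0,0,-30,0,0,0,0,-30,0,0,0,0,-25,0,0,0,0,-15,0,0,0,0,-6,0,0,0,0,0,0,0], squeeze=30)

```text
clock: 4.45
eef_pos: [500.8, -241.2, 224.8]
eef_rot: [-3.141, 0.0, -3.141]
wrist_force: [-0.3, -0.3, 0.2]
finger_gap: 94.0
finger_force: 0.0
```

Call:
step_arm(series=[0,0,0,0,0.6,0,0,0,0,0.7,0,0,0,0,0.75,0,0,0,0,0.8,0,0,0,0,0.85,0,0,0,0,1,0,0,0,0,1,0,0,0,0,1])

```text
clock: 5.45
eef_pos: [500.4, -241.3, 224.2]
eef_rot: [3.141, -0.0, -3.141]
wrist_force: [-0.6, -0.4, -3.5]
finger_gap: 24.1
finger_force: 30.0
```

Call:
step_arm(series=[0,0,5,0,1,0,0,15,0,1,0,0,25,0,1,0,0,30,0,1,0,0,20,0,1,-4,15,6,0,1,-8,30,0,0,1,-8,30,0,0,1,-8,35,0,0,1,-8,35,0,0,1,-8,35,0,0,1,-8,35,0,0,1,-8,35,0,0,1,-8,35,0,0,1,-8,35,0,0,1,-8,35,0,0,1,-1,35,0,0,1,0,30,0,0,1,0,12,0,0,1,0,3,0,0,1])

```text
clock: 7.95
eef_pos: [415.0, 194.0, 325.3]
eef_rot: [-3.141, -0.0, -3.14]
wrist_force: [0.4, -0.8, -2.0]
finger_gap: 23.9
finger_force: 30.0
```

Call:
step_arm(series=[0,0,-15,0,1,0,0,-20,0,1,0,0,-15,0,1,0,0,-8,0,1,0,0,-4,0,1,0,0,0,0,1,0,0,0,0,1])

```text
clock: 8.82
eef_pos: [415.6, 193.8, 263.9]
eef_rot: [3.141, 0.001, -3.141]
wrist_force: [0.2, -1.0, -3.4]
finger_gap: 23.8
finger_force: 30.0
```

```bash
cat > m.py <<'E'
from h import *
import sys
tag=sys.argv[1]
s=manip.read_state();print(s['clock'],s['eef_pos'],s['eef_rot'],s['wrist_force'],s['finger_gap'])
cr=[]
for n,b in (('side',(235,120,315,195)),('top',(180,160,240,220)),('wrist',None)):
    i=manip.camera_info(n);p,d=manip.camera(n);np.savez(f'pics/{tag}_{n}',p=p,d=d,eye=i['eye'],o=i['orientation'])
    C=cloud(i,d);H=cv2.cvtColor(p,cv2.COLOR_BGR2HSV).astype(int)
    roi=(abs(C[...,0]-450)<70)&(abs(C[...,1]-199)<40)&(C[...,2]>60)&(C[...,2]<330)
    red=roi&(H[...,1]>150)&((H[...,0]<5)|(H[...,0]>174))
    yel=roi&(H[...,0]>12)&(H[...,0]<32)&(H[...,1]>70)&(H[...,2]>80)
    for nm,m in(('red',red),('yel',yel)):
        k,l,st,ce=cv2.connectedComponentsWithStats(m.astype(np.uint8))
        for j in range(1,k):
            if st[j,4]>5: q=C[l==j];print(n,nm,st[j].tolist(),ce[j].round(1),'med',np.median(q,0).round(1),'min',q.min(0).round(1),'max',q.max(0).round(1))
    q=p if b is None else p[b[1]:b[3],b[0]:b[2]]
    cr.append(cv2.resize(q,(400,300),interpolation=cv2.INTER_CUBIC))
cv2.imwrite(f'pics/{tag}.png',np.vstack([np.hstack(cr[:2]),np.hstack([cr[2],np.zeros_like(cr[2])])]))
E
python3 m.py a1
```

```text
8.825 [415.64662792 193.7604955  263.89594161] [ 3.14129230e+00  7.79458395e-04 -3.14131505e+00] [ 0.21863344 -0.9718908  -3.37512966] 23.83413322957956
side red [255, 143, 2, 5, 6] [255.8 144.7] med [403.8 190.9 267.8] min [402.  186.3 256.6] max [404.7 201.5 274.7]
side yel [276, 160, 7, 4, 13] [279.1 161.5] med [485.3 195.1 160.5] min [473.1 190.7 157.6] max [495.7 199.9 166.3]
side yel [258, 162, 4, 6, 16] [259.6 164.3] med [414.6 199.1 174.5] min [411.9 181.1 156.5] max [418.8 210.4 178.7]
top yel [197, 183, 2, 7, 13] [197.5 185.8] med [486.9 197.9 161.9] min [478.4 196.1 156.7] max [495.4 199.9 166.6]
wrist red [278, 241, 6, 6, 11] [281.  243.9] med [404.9 193.5 246.7] min [404.5 191.9 242.5] max [405.1 194.5 250. ]
wrist red [254, 241, 56, 79, 3401] [282.7 287.6] med [409.6 194.4 288.6] min [404.1 181.9 241.4] max [424.6 205.5 291.5]
wrist yel [257, 223, 50, 11, 482] [281.4 227.9] med [416.7 193.4 175. ] min [413.5 175.7 171.1] max [421.6 211.8 185. ]
```

View pics/a1.png

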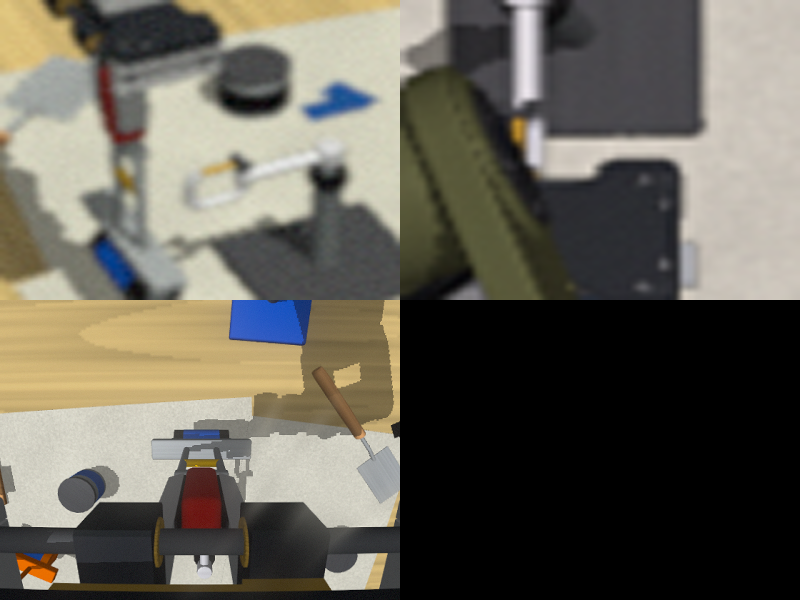

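The side crop shows the held roller upright, with the rung at about (259,164), level with and just above the hook's nose (273,165). The wrist view shows the rung centred between the uprights at (281,228). I'll move the eye over the nose.

Call:
step_arm(series=[0,4,0,0,1,4,0,0,0,1,8,0,0,0,1,10,0,0,0,1,10,0,0,0,1,10,0,0,0,1,8,0,0,0,1,5,0,0,0,1,3,0,0,0,1,0,0,0,0,1,0,0,0,0,1])

```text
clock: 10.35
eef_pos: [473.3, 197.7, 263.5]
eef_rot: [3.142, 0.0, -3.141]
wrist_force: [0.7, 0.3, -3.3]
finger_gap: 23.7
finger_force: 30.0
```

```bash
python3 m.py a2; python3 - <<'E'
from h import *
p=np.load('pics/a2_wrist.npz')['p'];q=np.load('pics/a2_side.npz')['p']
cv2.imwrite('pics/a2c.png',np.hstack([cv2.resize(p[195:285,230:350],(480,360)),cv2.resize(q[135:195,255:308],(318,360),interpolation=cv2.INTER_CUBIC)]))
E
```

```text
10.35 [473.34090768 197.7098648  263.50173997] [ 3.14158833e+00  5.72908301e-06 -3.14126522e+00] [ 0.71048311  0.34665236 -3.33226819] 23.699604462832703
side red [271, 130, 3, 13, 24] [272.2 136.3] med [461.8 196.2 280.3] min [459.2 184.2 253. ] max [467.6 208.8 292. ]
side red [273, 144, 4, 5, 7] [273.9 146.6] med [462.5 187.9 236.6] min [459.9 183.8 232.5] max [469.2 192.1 249.5]
side yel [273, 156, 5, 7, 18] [275. 159.] med [471.9 203.6 173.5] min [470.1 181.1 156.2] max [477.2 215.6 178.6]
wrist red [254, 235, 56, 85, 3753] [282.5 284. ] med [466.3 198.3 287.9] min [461.9 185.8 229.8] max [482.9 209.4 291.4]
wrist yel [257, 220, 50, 15, 497] [281.5 227.8] med [474.3 197.4 174.7] min [462.3 179.6 159.7] max [479.2 216.  230. ]
```

View pics/a2c.png

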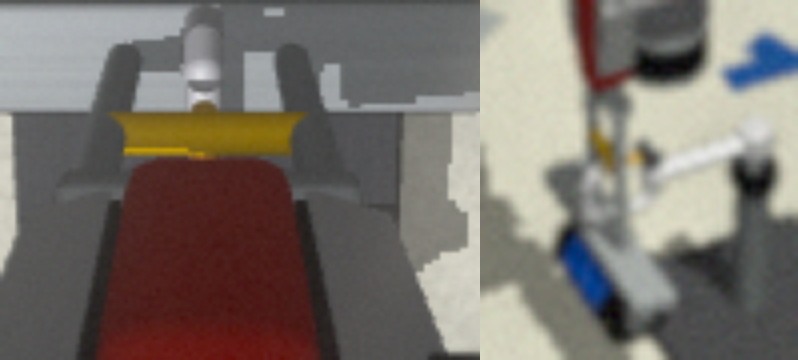

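The wrist crop shows the nose tip at about pixel (281,214), the gate's brass tip just behind it at (281,221), and the rung at (281,228), centred sideways. The side view shows the U inside the window. I'll measure the relative x.

```bash
python3 - <<'E'
from h import *
W=np.load('pics/a2_wrist.npz');i=manip.camera_info('wrist');i['eye']=W['eye'];i['orientation']=W['o']
C=cloud(i,W['d']);H=cv2.cvtColor(W['p'],cv2.COLOR_BGR2HSV)
for r in range(196,238): 
    q=C[r,279:284];print(r,np.median(q,0).round(1),H[r,281],plane(i,[281,r],161)[0,0].round(1),plane(i,[281,r],172)[0,0].round(1))
E
```

```text
196 [459.5 197.3 130.1] [ 0  0 93] 453.6 451.5
197 [459.3 197.3 135.5] [150   3  92] 454.3 452.2
198 [459.4 197.3 139.5] [ 0  0 90] 455.1 452.9
199 [459.4 197.3 143.3] [143  11  94] 455.9 453.7
200 [459.5 197.4 146.9] [100   8  95] 456.7 454.4
201 [459.5 197.4 150.8] [120   7 116] 457.4 455.2
202 [460.1 197.4 151.8] [120   4 137] 458.2 455.9
203 [460.7 197.4 152.8] [120   2 137] 459.0 456.6
204 [461.1 197.4 154.6] [100   6 136] 459.8 457.4
205 [461.7 197.4 155.7] [150   2 135] 460.5 458.1
206 [462.3 197.4 156.5] [138   9 137] 461.3 458.9
207 [462.9 197.4 157.4] [128   7 137] 462.1 459.6
208 [463.3 197.4 159.2] [128   8 136] 462.9 460.4
209 [464.1 197.4 159.3] [120   5 144] 463.7 461.1
210 [464.7 197.4 160. ] [128   6 170] 464.5 461.9
211 [465.3 197.4 160.6] [115   8 189] 465.2 462.6
212 [465.8 197.4 162. ] [115   7 205] 466.0 463.4
213 [466.8 197.4 161.1] [111   9 209] 466.8 464.1
214 [467.5 197.4 161.5] [110   7 208] 467.6 464.9
215 [468.3 197.4 161.3] [135  12 126] 468.4 465.7
216 [469.2 197.4 160.9] [150   4 117] 469.2 466.4
217 [470.1 197.4 160.5] [128  10 104] 470.0 467.2
218 [4
[... 293 characters left out ...]

224 [472.2 197.4 173.1] [ 22 201 117] 475.6 472.5
225 [472.7 197.4 173.9] [ 23 220 125] 476.4 473.3
226 [473.2 197.4 175. ] [ 22 209 133] 477.2 474.0
227 [473.9 197.4 175.1] [ 23 218 138] 478.0 474.8
228 [474.5 197.4 175.8] [ 23 212 142] 478.8 475.6
229 [475.4 197.4 175.1] [ 24 220 138] 479.6 476.4
230 [476.3 197.4 174.9] [ 23 217 133] 480.4 477.1
231 [477.  197.4 174.9] [ 24 227 129] 481.2 477.9
232 [477.8 197.4 174.8] [ 23 205 122] 482.0 478.7
233 [478.8 197.4 174. ] [ 22 208 129] 482.8 479.5
234 [462.8 197.4 228.5] [ 14 169 127] 483.6 480.2
235 [462.7 197.4 230.5] [  5 154  78] 484.4 481.0
236 [462.7 197.4 232.5] [  2 141  76] 485.3 481.8
237 [462.7 197.4 234.3] [  3 154  76] 486.1 482.6
```

Relative to the hook, the rung is at x ≈ -10, y ≈ 0, z ≈ 41. I'll shift x by +2.5 and lower gently.

Call:
step_arm(series=[2.5,0,0,0,1,0,0,-2,0,1,0,0,-2,0,1,0,0,0,0,1])

```text
clock: 11.0
eef_pos: [475.9, 197.6, 259.2]
eef_rot: [-3.141, -0.0, -3.141]
wrist_force: [0.3, 0.0, -3.6]
finger_gap: 23.7
finger_force: 30.0
```

Call:
step_arm(series=[0,0,-1,0,1,0,0,-1,0,1,0,0,-1,0,1,0,0,0,0,1])

```text
clock: 11.5
eef_pos: [476.0, 197.7, 256.8]
eef_rot: [3.141, 0.001, -3.141]
wrist_force: [-1.4, 0.4, 3.3]
finger_gap: 24.1
finger_force: 30.0
```

Call:
step_arm(series=[0,0,-1,0,1,0,0,-1,0,1,0,0,0,0,1])

```text
clock: 11.88
eef_pos: [475.9, 197.7, 254.4]
eef_rot: [-3.142, -0.0, -3.141]
wrist_force: [-0.9, -0.5, 3.5]
finger_gap: 23.8
finger_force: 30.0
```

```bash
cat > w.py <<'E'
from h import *
s=manip.read_state();print(s['clock'],s['eef_pos'].round(1),s['wrist_force'].round(1))
i=manip.camera_info('wrist');p,d=manip.camera('wrist');C=cloud(i,d);H=cv2.cvtColor(p,cv2.COLOR_BGR2HSV)
cv2.imwrite('pics/wl.png',cv2.resize(p[190:250,240:320],(640,480)))
for r in range(200,236,1): print(r,np.median(C[r,279:284],0).round(1),H[r,281],end=' | ' if r%2==0 else '\n')
E
python3 w.py
```

```text
11.875 [475.9 197.7 254.4] [-0.9 -0.5  3.5]
200 [459.5 197.4 150.6] [130   7 113] | 201 [460.1 197.4 151.6] [135   8 136]
202 [460.6 197.4 152.6] [113   7 137] | 203 [461.2 197.4 153.7] [130   6 136]
204 [461.7 197.4 155.1] [135   8 136] | 205 [462.2 197.4 155.9] [120   4 136]
206 [462.7 197.4 157.2] [135   7 137] | 207 [463.3 197.4 158.1] [130   6 134]
208 [463.9 197.4 159. ] [120   2 136] | 209 [464.4 197.4 160.1] [110   5 162]
210 [465.  197.4 160.4] [120   7 182] | 211 [465.6 197.4 161.3] [114   7 194]
212 [466.3 197.4 161.5] [113  10 208] | 213 [467.  197.4 161.7] [120   6 213]
214 [467.7 197.4 162. ] [126   6 203] | 215 [468.6 197.4 161.6] [120   4 132]
216 [469.6 197.4 160.6] [120   4 121] | 217 [470.7 197.4 159.2] [120   5  97]
218 [479.9 197.3 126.5] [126   6 209] | 219 [473.3 197.4 155.1] [ 19  79 119]
220 [473.5 197.4 157.5] [ 19 142 106] | 221 [474.2 197.4 157.8] [ 20 146 112]
222 [474.8 197.4 158.4] [ 21 160 115] | 223 [474.2 197.4 163.3] [ 22 180 109]
224 [474.7 197.4 164.2] [ 22 188 122] | 225 [475.2 197.4 165.4] [ 22 223 126]
226 [475.9 197.4 165.4] [ 23 217 133] | 227 [476.6 197.4 165.7] [ 23 229 137]
228 [477.1 197.4 166.7] [ 23 219 143] | 229 [478.  197.4 166.3] [ 24 222 138]
230 [478.8 197.4 165.9] [ 23 234 132] | 231 [479.6 197.4 166. ] [ 23 209 128]
232 [480.5 197.4 165.6] [ 23 209 128] | 233 [481.5 197.4 164.8] [ 21 194 130]
234 [465.4 197.4 219.4] [  9 162 104] | 235 [465.2 197.4 221.8] [  1 160  75]
```

The hook hasn't slipped and the gate is starting to open. I'll continue at 1 mm per row.

Call:
step_arm(series=[0,0,-1,0,1,0,0,-1,0,1,0,0,-1,0,1,0,0,-1,0,1,0,0,0,0,1])

```text
clock: 12.55
eef_pos: [476.1, 197.7, 250.4]
eef_rot: [3.142, 0.0, -3.141]
wrist_force: [0.1, 0.9, 2.5]
finger_gap: 24.2
finger_force: 30.0
```

Call:
step_arm(series=[0,0,-1,0,1,0,0,-1,0,1,0,0,-1,0,1,0,0,0,0,1])

```text
clock: 13.05
eef_pos: [475.9, 197.7, 247.3]
eef_rot: [-3.142, -0.0, -3.141]
wrist_force: [-0.3, 0.7, 3.3]
finger_gap: 24.1
finger_force: 30.0
```

```bash
python3 w.py
```

```text
13.05 [475.9 197.7 247.3] [-0.3  0.7  3.3]
200 [459.3 197.3 144. ] [ 0  0 93] | 201 [459.6 197.3 146.5] [120   5  94]
202 [459.5 197.3 150.8] [135   9 114] | 203 [459.9 197.3 152.2] [143   8 135]
204 [460.5 197.3 152.9] [132   9 136] | 205 [461.1 197.3 153.5] [120   6 136]
206 [461.6 197.3 154.9] [105   8 135] | 207 [462.1 197.3 155.8] [110   6 138]
208 [462.6 197.3 156.8] [143   7 138] | 209 [463.1 197.3 158.2] [120   2 135]
210 [463.6 197.3 159.1] [120   8 136] | 211 [464.1 197.3 160.1] [128   7 154]
212 [464.8 197.3 160.4] [120   4 130] | 213 [465.3 197.3 161.4] [120   4 139]
214 [466.  197.3 161.6] [128   7 146] | 215 [466.8 197.3 161.4] [120   7 145]
216 [467.4 197.3 161.7] [105   7 141] | 217 [468.2 197.3 161.6] [120   6 122]
218 [469.1 197.3 161.1] [120   4 116] | 219 [470.1 197.3 159.8] [130   7 109]
220 [479.6 197.3 126.9] [120   7 144] | 221 [480.6 197.3 126.3] [120   6 213]
222 [475.4 197.3 148.7] [ 21 127  94] | 223 [474.2 197.3 156. ] [ 22 180 105]
224 [474.7 197.3 157. ] [ 22 205 117] | 225 [475.1 197.3 158.2] [ 23 212 125]
226 [475.7 197.3 158.7] [ 23 213 134] | 227 [476.4 197.3 159.1] [ 23 216 138]
228 [477.1 197.3 159.1] [ 23 222 139] | 229 [477.8 197.3 159.6] [ 23 231 139]
230 [478.8 197.3 158.5] [ 23 234 131] | 231 [479.4 197.3 159.1] [ 23 215 128]
232 [480.3 197.3 158.7] [ 22 201 118] | 233 [481.4 197.3 157.5] [ 22 196 120]
234 [464.9 197.4 213.6] [ 15 172 126] | 235 [465.3 197.4 214.2] [  0 139  79]
```

Call:
step_arm(series=[0,0,-1,0,1,0,0,-1,0,1,0,0,-1,0,1,0,0,-1,0,1,0,0,-1,0,1,0,0,-1,0,1,0,0,0,0,1])

```text
clock: 13.98
eef_pos: [475.8, 197.7, 241.2]
eef_rot: [-3.141, -0.001, -3.141]
wrist_force: [-2.6, 0.6, 2.1]
finger_gap: 24.1
finger_force: 30.0
```

Call:
step_arm(series=[0,0,-1,0,1,0,0,-1,0,1,0,0,-1,0,1,0,0,0,0,1])

```text
clock: 14.48
eef_pos: [475.7, 197.7, 238.1]
eef_rot: [-3.141, -0.001, -3.141]
wrist_force: [-2.9, -0.2, 2.4]
finger_gap: 23.6
finger_force: 30.0
```

Call:
step_arm(series=[0,0,-1,0,1,0,0,-1,0,1,0,0,0,0,1])

```text
clock: 14.85
eef_pos: [475.8, 197.6, 236.2]
eef_rot: [-3.141, -0.001, -3.141]
wrist_force: [-4.5, 0.5, 0.9]
finger_gap: 23.8
finger_force: 30.0
```

Call:
step_arm(series=[0,0,-1,0,1,0,0,-1,0,1,0,0,0,0,1])

```text
clock: 15.22
eef_pos: [475.7, 197.6, 234.1]
eef_rot: [-3.141, -0.001, -3.141]
wrist_force: [-6.0, 0.6, -1.1]
finger_gap: 24.1
finger_force: 30.0
```

```bash
python3 w.py | awk 'NR==1||/2[12][0-9]/'
```

```text
15.225 [475.7 197.6 234.1] [-6.   0.6 -1.1]
210 [461.3 197.3 154.4] [135   9 111] | 211 [461.6 197.3 156. ] [135   9 113]
212 [462.3 197.3 156.2] [105   9 111] | 213 [462.9 197.3 156.7] [138  11 112]
214 [463.2 197.3 158.1] [120   9 114] | 215 [463.6 197.3 159.4] [120   5 109]
216 [464.3 197.3 159.6] [120   4 117] | 217 [464.7 197.3 160.6] [105   8 123]
218 [465.4 197.3 160.9] [130   6 127] | 219 [466.  197.3 161.3] [130   6 135]
220 [466.7 197.3 161.2] [114   9 136] | 221 [467.2 197.3 161.8] [120   4 125]
222 [468.2 197.3 160.9] [130   6 123] | 223 [468.9 197.3 160.8] [120   6 118]
224 [469.7 197.3 160.7] [150   2 108] | 225 [470.6 197.3 159.7] [ 22  65 102]
226 [475.5 197.3 145. ] [ 23 230 132] | 227 [476.1 197.3 145.8] [ 23 233 137]
228 [476.7 197.3 146.2] [ 24 237 138] | 229 [477.6 197.3 145.8] [ 23 209 138]
230 [478.  197.3 146.8] [ 23 224 132] | 231 [479.2 197.3 145.5] [ 23 218 125]
232 [480.  197.3 145.2] [ 23 219 113] | 233 [481.3 197.3 143.5] [ 22 203 142]
```

Call:
step_arm(series=[0,0,-1,0,1,0,0,-1,0,1,0,0,0,0,1])

```text
clock: 15.65
eef_pos: [475.6, 197.6, 231.8]
eef_rot: [-3.141, -0.001, -3.141]
wrist_force: [-0.8, -0.1, -3.7]
finger_gap: 24.0
finger_force: 30.0
```

Call:
step_arm(series=[0,0,-1,0,1,0,0,-1,0,1,0,0,0,0,1])

```text
clock: 16.02
eef_pos: [476.1, 197.7, 230.4]
eef_rot: [-3.142, 0.0, -3.141]
wrist_force: [-0.2, -0.6, -3.1]
finger_gap: 23.5
finger_force: 30.0
```

The force dropped back to the bare weight, so the gate seems to have snapped. I'll check that.

```bash
python3 w.py | awk 'NR==1||/2[12][0-9]/'; python3 - <<'E'
from h import *
i=manip.camera_info('side');p,d=manip.camera('side')
cv2.imwrite('pics/b1.png',np.hstack([cv2.resize(p[130:190,250:310],(480,480),interpolation=cv2.INTER_CUBIC),cv2.resize(cv2.imread('pics/wl.png'),(320,480))]))
E
```

```text
16.025 [476.1 197.7 230.4] [-0.2 -0.6 -3.1]
210 [461.2 197.3 153.5] [130   7 113] | 211 [461.6 197.3 154.7] [128   9 111]
212 [462.  197.3 155.8] [  0   0 110] | 213 [462.6 197.3 156.6] [132  11 112]
214 [462.9 197.3 157.9] [110   7 111] | 215 [463.5 197.3 158.4] [120   7 111]
216 [463.8 197.3 160.1] [160   7 110] | 217 [464.6 197.3 159.8] [110   6 122]
218 [465.  197.3 160.8] [135   4 121] | 219 [465.5 197.3 161.4] [128   8 131]
220 [466.2 197.3 161.6] [126   9 136] | 221 [466.8 197.3 161.6] [132  10 131]
222 [467.4 197.3 162.1] [110   6 129] | 223 [468.2 197.3 161.9] [143   8 123]
224 [469.1 197.3 161.1] [110   7 116] | 225 [469.7 197.3 161.2] [130   7 107]
226 [475.9 197.3 142.1] [ 22 129 111] | 227 [476.7 197.3 141.9] [ 24 229 138]
228 [477.4 197.3 142. ] [ 23 197 119] | 229 [473.  197.3 159.7] [ 21 141  92]
```

View pics/b1.png

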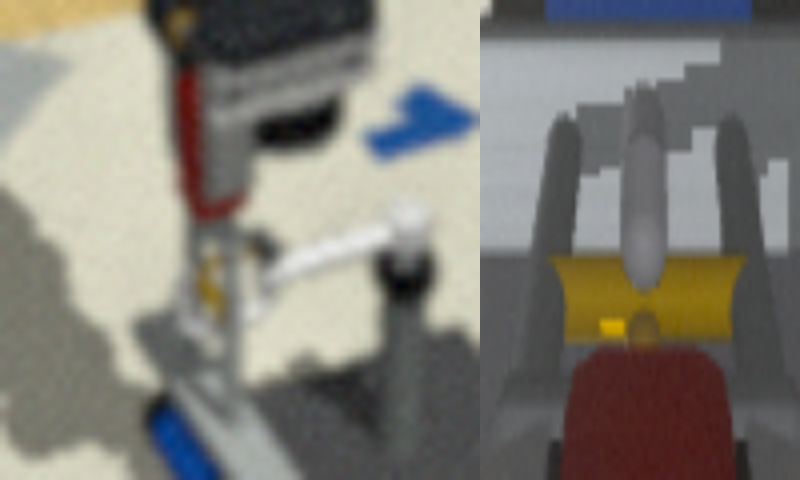

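The gate has shut above the rung: its tip is visible at z≈160, with the rung top at 142. I'll centre the rung over the seat, then lower softly.

Call:
step_arm(series=[2,0,0,0,1,2,0,0,0,1,2,0,-1,0,1,1,0,-1,0,1,0,0,-1,0,1,0,0,-1,0,1,0,0,0,0,1])

```text
clock: 17.0
eef_pos: [482.9, 197.7, 226.4]
eef_rot: [-3.142, -0.0, -3.141]
wrist_force: [-0.7, -1.1, -2.1]
finger_gap: 23.5
finger_force: 30.0
```

Call:
step_arm(series=[0,0,-0.5,0,1,0,0,-0.5,0,1,0,0,-0.5,0,1,0,0,-0.5,0,1,0,0,0,0,1])

```text
clock: 17.62
eef_pos: [483.0, 197.6, 224.4]
eef_rot: [-3.141, -0.0, -3.141]
wrist_force: [-0.1, 0.1, -4.2]
finger_gap: 24.1
finger_force: 30.0
```

Call:
step_arm(series=[0,0,-0.5,0,1,0,0,-0.5,0,1,0,0,0,0,1])

```text
clock: 18.0
eef_pos: [483.0, 197.7, 223.4]
eef_rot: [-3.142, -0.0, -3.141]
wrist_force: [-0.2, 0.2, -3.2]
finger_gap: 23.8
finger_force: 30.0
```

Call:
step_arm(series=[0,0,-0.5,0,1,0,0,-0.5,0,1,0,0,0,0,1,0,0,0,0,1])

```text
clock: 18.5
eef_pos: [483.0, 197.7, 222.5]
eef_rot: [-3.142, 0.0, -3.141]
wrist_force: [0.1, 0.6, -1.9]
finger_gap: 24.1
finger_force: 30.0
```

Call:
step_arm(series=[0,0,-0.5,0,1,0,0,0,0,1,0,0,0,0,1])

```text
clock: 18.88
eef_pos: [483.0, 197.7, 222.2]
eef_rot: [3.141, 0.0, -3.141]
wrist_force: [-0.8, -0.5, 3.0]
finger_gap: 24.0
finger_force: 30.0
```

Call:
step_arm(series=[0,0,-0.5,0,1,0,0,0,0,1,0,0,0,0,1])

```text
clock: 19.25
eef_pos: [483.1, 197.7, 222.0]
eef_rot: [3.141, 0.001, -3.141]
wrist_force: [-1.9, -1.5, 6.6]
finger_gap: 23.9
finger_force: 30.0
```

The rung is seated, at TCP 222.3 as expected, and the hook takes about 10 N without slipping. I'll ease off to roughly the bare weight and check that the hook hasn't dropped.

Call:
step_arm(series=[0,0,0.6,0,1,0,0,0,0,1,0,0,0,0,1])

```text
clock: 19.62
eef_pos: [483.1, 197.7, 222.1]
eef_rot: [3.142, 0.0, -3.141]
wrist_force: [-1.9, -0.5, 3.1]
finger_gap: 23.9
finger_force: 30.0
```

```bash
python3 w.py | awk 'NR==1||/2[1-3][0-9]/'
```

```text
19.625 [483.1 197.7 222.1] [-1.9 -0.5  3.1]
210 [464.4 197.4 161.1] [114  10 124] | 211 [465.2 197.4 160.4] [132  10 128]
212 [465.8 197.4 161.1] [113   8 128] | 213 [466.1 197.4 162.2] [120   6 132]
214 [467.  197.4 161.5] [113   8 131] | 215 [467.6 197.4 161.6] [120   4 127]
216 [468.2 197.4 161.9] [126  10 122] | 217 [469.1 197.4 161.1] [135   4 116]
218 [469.9 197.4 160.5] [132  12 109] | 219 [479.1 197.4 127.8] [120   7 106]
220 [480.3 197.4 126.2] [135   8 127] | 221 [481.  197.4 126.5] [ 18  23 109]
222 [472.9 197.4 159.4] [ 21 132  87] | 223 [473.5 197.4 159.5] [ 21 153 100]
224 [473.8 197.4 160.9] [ 22 157 107] | 225 [474.6 197.4 160.4] [ 21 155 112]
226 [474.9 197.4 161.9] [ 21 156 119] | 227 [475.6 197.4 161.5] [ 22 160 113]
228 [476.3 197.4 161.7] [ 21 160 110] | 229 [477.  197.4 161.6] [ 21 158 113]
230 [477.8 197.4 161.1] [ 21 165 111] | 231 [478.3 197.4 161.7] [ 20 156 113]
232 [479.1 197.4 161.3] [ 20 154 114] | 233 [479.7 197.4 161.6] [ 12 156  95]
234 [471.7 197.4 189.5] [  1 152  74] | 235 [471.9 197.4 190.8] [  0 139  77]
```

Call:
step_arm(series=[0,0,0.5,0,1,0,0,0,0,1,0,0,0,0,1], squeeze=10)

```text
clock: 20.05
eef_pos: [483.0, 197.7, 222.4]
eef_rot: [-3.142, -0.0, -3.141]
wrist_force: [1.0, 0.4, 0.2]
finger_gap: 23.9
finger_force: 10.0
```

Call:
step_arm(series=[0,0,0,0,1,0,0,0,0,1,0,0,0,0,1], squeeze=3)

```text
clock: 20.42
eef_pos: [482.9, 197.6, 222.4]
eef_rot: [-3.141, -0.0, -3.141]
wrist_force: [0.2, -0.3, -2.1]
finger_gap: 24.3
finger_force: 3.0
```

Nearly all the weight is on the hook and the side loads are small. I'll open gently.

Call:
step_arm(series=[0,0,0,0,0.74,0,0,0,0,0.72,0,0,0,0,0.7,0,0,0,0,0.65,0,0,0,0,0.6,0,0,0,0,0.5,0,0,0,0,0.3,0,0,0,0,0.1,0,0,0,0,0.1])

```text
clock: 21.55
eef_pos: [483.0, 197.7, 222.5]
eef_rot: [-3.142, -0.0, -3.141]
wrist_force: [-0.0, 0.8, -0.1]
finger_gap: 73.6
finger_force: 0.0
```

```bash
python3 - <<'E'
from h import *
for k in range(3):
    i=manip.camera_info('wrist');p,d=manip.camera('wrist');C=cloud(i,d);H=cv2.cvtColor(p,cv2.COLOR_BGR2HSV).astype(int)
    red=(H[...,1]>150)&((H[...,0]<5)|(H[...,0]>174))&(abs(C[...,1]-198)<50)&(C[...,2]>150);q=C[red]
    print(q.min(0).round(1),q.max(0).round(1),np.median(q,0).round(1))
print(manip.read_state()['eef_pos'],manip.read_state()['wrist_force'])
E
```

```text
[413.9 158.4 187.8] [492.3 235.7 376.8] [475.  199.1 246.7]
[413.9 157.  187.4] [492.3 228.1 376.8] [475.  199.1 246.8]
[413.9 187.2 188.1] [492.  240.3 376.8] [475.  199.1 246.8]
[482.98246743 197.68217427 222.53303986] [0.45683502 0.95831843 0.05355229]
```

The roller is free and still. I'll withdraw straight up.

Call:
step_arm(series=[0,0,0,0,0,0,0,5,0,0,0,0,10,0,0,0,0,20,0,0,0,0,25,0,0,0,0,25,0,0,0,0,25,0,0,0,0,20,0,0,-30,0,10,0,0,-40,0,0,0,0,-40,0,0,0,0,-40,0,0,0,0,-20,0,0,0,0,0,0,0,0,0,0,0,0,0,0])

```text
clock: 23.58
eef_pos: [313.5, 197.7, 362.9]
eef_rot: [3.141, 0.0, -3.141]
wrist_force: [0.1, 0.1, 0.2]
finger_gap: 93.7
finger_force: 0.0
```

```bash
python3 m.py c1; python3 - <<'E'
from h import *
q=np.load('pics/c1_side.npz')['p'];p=np.load('pics/c1_wrist.npz')['p']
cv2.imwrite('pics/c1c.png',np.hstack([cv2.resize(q[125:195,245:315],(420,420),interpolation=cv2.INTER_CUBIC),cv2.resize(p[210:350,210:336],(378,420))]))
E
```

```text
23.575 [313.50839565 197.69239811 362.86477344] [ 3.14142125e+00  4.54013790e-04 -3.14146852e+00] [0.07250589 0.13015581 0.23350034] 93.6818795384377
side red [275, 140, 8, 18, 117] [278.1 148. ] med [478.3 187.6 230.1] min [468.5 181.4 191.1] max [493.3 205.9 251.5]
side yel [276, 162, 4, 9, 20] [277.3 166.1] med [480.8 199.5 133.6] min [472.8 187.  122.4] max [484.6 213.6 163.3]
top red [187, 179, 13, 12, 116] [192.9 184.5] med [481.4 195.3 245.7] min [469.1 188.6 187.6] max [495.2 210.7 253.8]
wrist red [271, 358, 24, 40, 435] [281.5 386.3] med [476.8 197.1 247.5] min [470.2 187.8 209.5] max [488.6 209.3 249.7]
```

View pics/c1c.png

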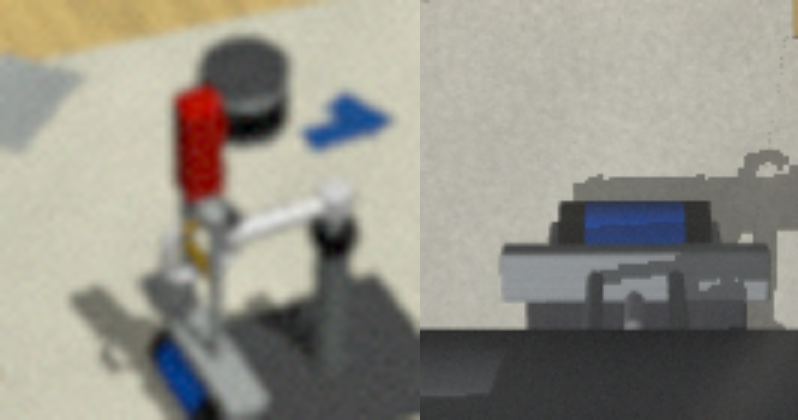

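The side crop shows the roller hanging upright on the hook. Its handle is at about (278,148) and the rung at (277,166), with the gripper clear. Handing in.

```bash
python3 -c "
from h import *
print(manip.sign_off())"
```

```text
the job is handed in; nothing more can be done
None
```

The roller hangs upright and still by its eye on the snap hook with the gate shut above the rung; the arm is clear, and I handed the job in at about 24 s (no verdict was returned).

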